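# Snap the workshop torch into its spring clips

## Robot

A 6-joint arm with a two-finger parallel gripper is mounted at the origin on the work surface. World frame = base frame: x ahead of the robot, y to its left, z up, the work surface at z = 0. Lengths are in mm, angles in rad, forces in N, time in s.
With the tool pointing down it reaches from about 350 to 725 mm from the base axis. Payload 6 kg.
Tool frame: the origin (TCP) lies between the finger pads; the fingertips stand 22 mm ahead of it and the grasp point (between the pads) lies 3 mm ahead of it (robot.tips_ahead is the distance from the TCP to the fingertips, in mm); x points along the fingers, z is the direction in which the jaws open and shut, and the axes are right-handed (so a half turn about x gives the same grasp; the last joint's range is limited). The gripper opens to 85 mm and grips with 20 to 120 N. Pads are 22 mm wide; open, the fingers measure 114 mm over their backs; the gripper's body (76 mm by 85 mm) begins 54 mm behind the grasp point. The pads swing forward as they close: fully open they stand 13 mm farther back than shut.
Start: joints at [1.483, 0.04, 0.085, 0, -1.615, -0.334], TCP at [245.614, 547.403, 253.261] pointing down, gripper open.
Joint ranges: [-2.56, 2.56], [-1.29, 2.01], [-1.08, 1.49], [-3.29, 1.98], [-2.81, -0.18], [-2.99, 2.99]. Speed limits (rad/s): [2.57, 2.57, 3.01, 3.14, 3.14, 3.14].

## Interface

Orientations are given as [roll, pitch, yaw] about the fixed x, y, z axes, in that order (R = Rz(yaw) Ry(pitch) Rx(roll)).
In Python, from workcell import robot gives the robot as it stands.
- The arm moves only by the tool step_arm, never from a script. Its argument "targets" is one flat list of numbers, 4 for each row, row after row: the shift along the world's x, y, z in units of 0.15 m (1.0 is 0.15 m), then the turn about the world's z in units of 2 pi rad (1.0 is 2 pi rad). A call has 1 to 10 rows; each row shifts and turns the commanded pose from where the row before left it; what a row does not reach is not made up. A row lasts 1/12 s, in which the tool goes at most 41.7 mm and 7.16 degrees, less where a joint would pass 70% of its speed; a pose out of reach is approached as far as the arm can. A call with a number of a shift or a turn outside -1 to 1 is refused whole. A call with a gripper value outside its range is refused whole. "hand" is the opening, from -1 (shut) to 1 (fully open), so that 0 is half open, set as the call begins (left out, the last holds). The fingers move at their own pace and stop on an object; "squeeze" is the grip in N (left out, the last holds). Time passes only in rows, so rows that do not move let the fingers close. It gives the time, the measured TCP pose, the force and the opening at its end, in the units of the state.
- robot.observe(): the state, without advancing time (a new reading comes with each control period).
- robot.capture(name): name is "side" or "top"; returns a dict with "image" (480x640x3 uint8, red, green, blue), "fx", "fy", "cx", "cy" (pixels), "xyz" and "orientation" of the camera in the world. Camera axes: x right, y up, looking along -z (the intrinsics and any distortion apply to the point x, -y, -z); pixel columns grow to the right and rows downward; lengths in mm; the calibration is good to about 2 mm. A picture is of the moment at which its call begins. There is no depth.
- robot.close_job(): hands the job in, once; it reports no verdict.
The state is a dict: "time_s": time; "q": joint angles; "qvel": joint speeds; "joint_efforts": joint torques, N m; "ee_pos": TCP position; "ee_rot": TCP orientation; "contact_force": force on the tool from outside, world axes, zero at the start; "wrist_torque": the same for the moment, N m; "opening": finger opening in mm.
Only numpy, scipy, OpenCV 4.12 (cv2) and the standard library are available. Lean on these libraries where they do the work, as an engineer would, in place of code of your own. Each camera call takes 0.05 s, during which the arm holds its last target.

## Task

Put the inspection torch away: lift it off the wooden V-cradle and, from above, press it gently down into both steel spring clips of the holder, with its head still about 15 mm clear of the front clip's post. Then, with it snapped fully home in both clips, slide it gently along until the shoulder of its head is tight against the post, and let go, leaving the other things on the bench where they are.

Things in the scene. Friction and masses are not known exactly. Their poses are not given: they have to be found in the camera images.
- torch_mid (a point): Inspection torch: round aluminium barrel, 22 mm diameter, with a thicker black head (32 mm diameter, 35 mm long) at one end; 0.12 to 0.25 kg. This point, the place to grip, is on its axis, 70 mm behind the head's shoulder. y runs along the torch towards the head, z is up: barrel from y = -100 to +70 mm, head from +70 to +105. At the start it lies level in the cradle, axis 45 mm above the table.
- torch_shoulder (a point): The point on the torch's axis at the flat ring-shaped shoulder where the 22 mm barrel meets the 32 mm head; same axes as torch_mid.
- torch: The torch itself, the same point and axes as torch_mid.
- cradle: Fixed wooden cradle: a board 70 x 150 mm, 14 mm thick, with two V-notched wooden blocks, each 18 mm long, at y = -55 and +55 mm, which hold the torch's axis 45 mm above the table. Origin under the centre of the board; y is the direction of the notches.
- holder: Fixed clip holder: plywood board 60 x 170 mm, 12 mm thick, with two rubber-topped steel posts, each 14 mm long, at y = -63 and +63 mm (the fingers fit between them, open down to the board), each with a C-shaped spring clip of two jaws on top, open upwards. Origin under the centre of the board; y runs along the clips' common axis; the front post is the one at +y.
- holder_axis (a point): Point midway between the clips on the axis of a fully seated torch, 45 mm above the table; axes as holder. The flared mouths end 17 mm higher. The lips resist from about 14 mm above home, most at 7 to 11 mm (10 to 17 N for both clips), one clip often before the other, then snap the barrel onto hard seats. A firm push of about 20 N at home height shows both are seated. Head to +y.
- front_face (a point): Point on the clips' axis in the plane of the front post's outer face, 70 mm to +y from holder_axis, same axes. When the torch is home its shoulder lies in this plane, head outside, stopped by the rigid post. Sliding the snapped-in torch drags with 6 to 14 N and the arm lags; a further rise of about 8 N tells that the post is met. Pushes of over 40 N damage torch and clips.
- tape: Loose roll of paper tape, 54 mm diameter, 18 mm high, lying on the table between the cradle and the holder. Origin under its centre. Leave alone.
- glue: Loose glue bottle, 44 mm diameter, 120 mm high, standing at the back. Origin under its centre. Leave alone.
- spray: Loose spray can, 54 mm diameter, 180 mm high, standing at the left. Origin under its centre. Leave alone.
- cup: Loose clear plastic cup, 72 mm diameter, 80 mm high, standing at the right. Origin under its centre. Leave alone.
Not all that is in view belongs to the job. What is shaped like the torch but purple or turquoise is not meant.

How it is judged (in metres and radians):
On the way, in this order (a step that is already met when the one before it is completed fails the run):
1. the torch is brought over the clips from above: its middle more than 18 mm above home and within 40 mm along and 30 mm across (z of torch_mid in the frame of holder_axis above 0.018 m and y of torch_mid in the frame of holder_axis between -0.04 and 0.04 m and x of torch_mid in the frame of holder_axis between -0.03 and 0.03 m), for 0.05 s.
2. the torch is snapped down in both clips (within 2.5 mm of home height and 0.04 rad) with its shoulder still 4 to 30 mm clear of the front post (z of torch_mid in the frame of holder_axis below 0.0025 m and angle between the y axis of torch_mid and the y axis of holder_axis, either way round below 0.04 rad and y of torch_shoulder in the frame of front_face between 0.004 and 0.03 m), for 0.1 s.
3. the shoulder of the head is against the front post (within 1.5 mm), still snapped in (y of torch_shoulder in the frame of front_face below 0.0015 m and z of torch_mid in the frame of holder_axis below 0.0025 m), for 0.1 s.
At the end, for the whole second after the job is handed in: The torch lies snapped into both clips, head at the front post: its middle within 2.5 mm of the clips' axis in height and sideways, its axis within 0.04 rad of theirs, its shoulder no more than 1.5 mm from the front post's face, at rest and released (all of step 3 and z of torch_mid in the frame of holder_axis above -0.0025 m and x of torch_mid in the frame of holder_axis between -0.0025 and 0.0025 m and angle between the y axis of torch_mid and the y axis of holder_axis, either way round below 0.04 rad and y of torch_shoulder in the frame of front_face above -0.0025 m and linear speed of torch below 0.01 m/s); the robot touches nothing.
It fails at once if the torch is forced against the holder with more than 75 N of contact force (the seated clips' own squeeze counts 25 to 35 N of it) (contact force between torch and holder above 75 N).
It fails at once if a bystander (tape, glue, spray can, cup) is moved more than 25 mm (distance of any of tape, glue, spray, cup from where it was at the start of the episode above 0.025 m).
It also fails if it takes over 67 s, if anything falls off the work surface, if the arm or the gripper's body presses on something with over 40 N, if the wrist force passes 120 N, or if a joint passes its speed limit or range.

## Working session

There is one attempt and no reset: what is moved stays moved. The work goes in short steps, Python scripts to look and compute and a tool call to move; the robot and the scene stay as the last step left them, time stands still between calls to the robot, and variables do not carry over. Pictures are saved under pics/ and viewed, and the job is handed in when it is done.

Besides the shell and the picture viewer there is one more tool, called after ">>>" as a command line: name --argument value ..., lists and objects as JSON in quotes. step_arm: Moves the arm, as the interface text tells. Its arguments: {"type":"object","properties":{"targets":{"type":"array","items":{"type":"number"}},"hand":{"type":"number"},"squeeze":{"type":"number"}},"required":["targets"]}

```bash
mkdir -p pics; ls; python3 - <<'E'
from workcell import robot
import cv2,json
print(robot.observe())
for n in ("side","top"):
    c=robot.capture(n); cv2.imwrite(f"pics/{n}0.png",c["image"][:,:,::-1])
    d={k:(v.tolist() if hasattr(v,'tolist') else v) for k,v in c.items() if k!="image"}
    print(d); json.dump(d,open(f"{n}.json","w"))
E
```

```text
pics
{'time_s': 0.0, 'q': array([ 1.48270339e+00,  4.08068617e-02,  8.37982418e-02, -4.54664002e-04,
       -1.61551489e+00, -3.33702294e-01]), 'qvel': array([ 0.00020731,  0.00023985,  0.00015991,  0.00156157, -0.00068417,
        0.00187697]), 'joint_efforts': array([ 8.89486842e-05, -3.68201745e+01,  3.47403216e+01,  6.93190813e+00,
       -5.50788041e-03, -1.67458018e-05]), 'ee_pos': array([245.44416363, 547.17532297, 252.27649389]), 'ee_rot': array([ 0.07652892,  1.56901041, -1.9160427 ]), 'contact_force': array([-1.32376918, -0.65337126,  0.05897716]), 'wrist_torque': array([0.0258545 , 0.02668083, 0.02759476]), 'opening': 85.29421073301833}
{'fx': 485.06673857952563, 'fy': 485.06673857952563, 'cx': 324.415135503271, 'cy': 239.24072225115944, 'xyz': [92.14233158868873, -701.6268689026277, 769.5689278225542], 'orientation': [0.8465246212095923, -0.015428348766664435, -0.5102329622001516]}
{'fx': 511.2889889290757, 'fy': 511.2889889290757, 'cx': 322.75430838679284, 'cy': 238.43339694364414, 'xyz': [226.5148744358286, -9.698430212393477, 1292.4149633711363], 'orientation': [0.2100498389559462, 0.0019340172913930864, -1.5948150594946702]}
```

View pics/top0.png

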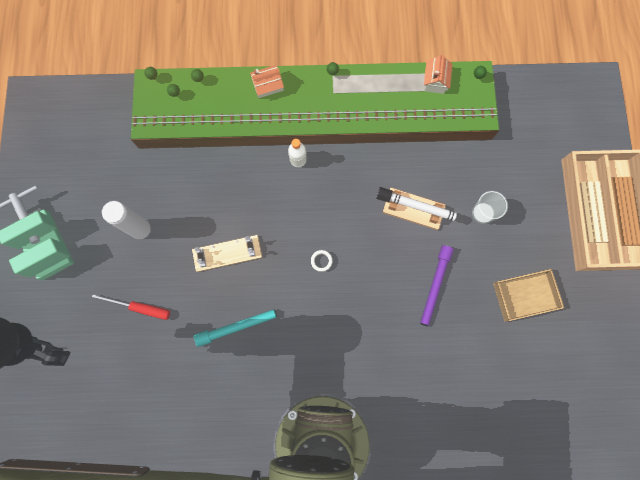

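View pics/side0.png

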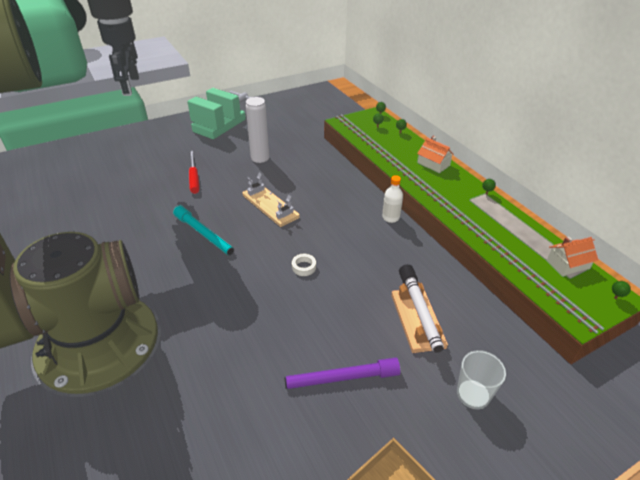

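```bash
python3 - <<'E'
import cv2
t=cv2.imread("pics/top0.png");s=cv2.imread("pics/side0.png")
def crop(im,x,y,w,h,k,n): cv2.imwrite(f"pics/{n}.png",cv2.resize(im[y:y+h,x:x+w],None,fx=k,fy=k,interpolation=cv2.INTER_CUBIC))
crop(t,185,225,90,60,8,"c_th");crop(t,370,175,100,65,8,"c_tc");crop(s,235,165,80,65,8,"c_sh");crop(s,380,255,80,105,6,"c_sc")
E
```

```text
(no output)
```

View pics/c_th.png

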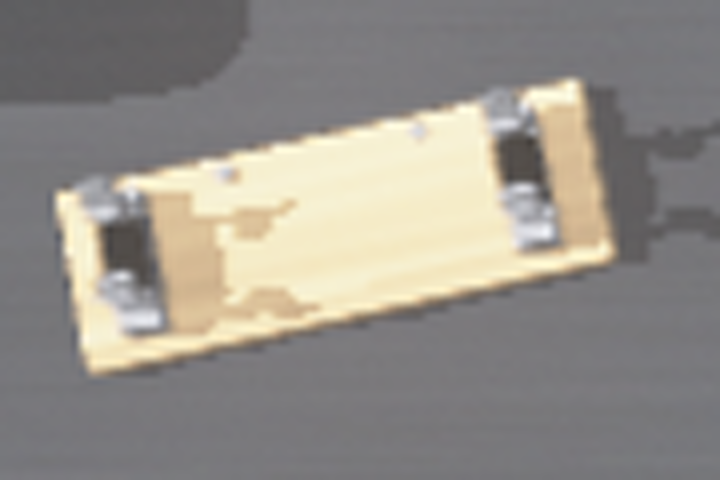

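View pics/c_tc.png

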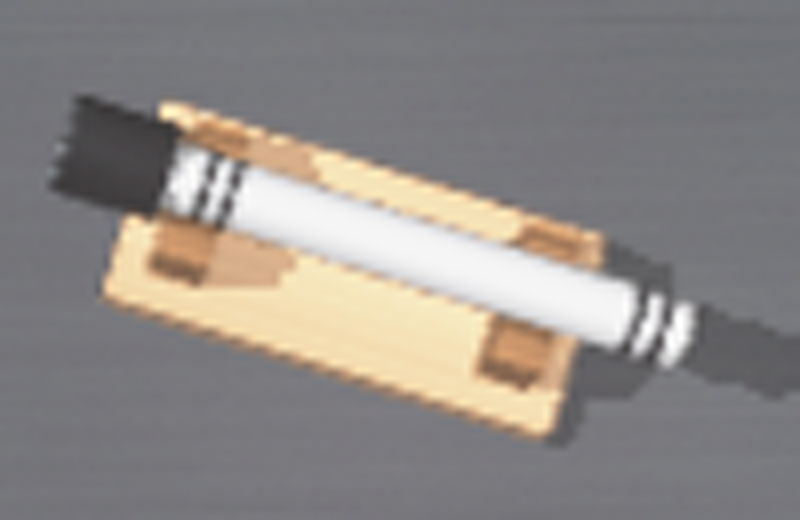

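View pics/c_sh.png

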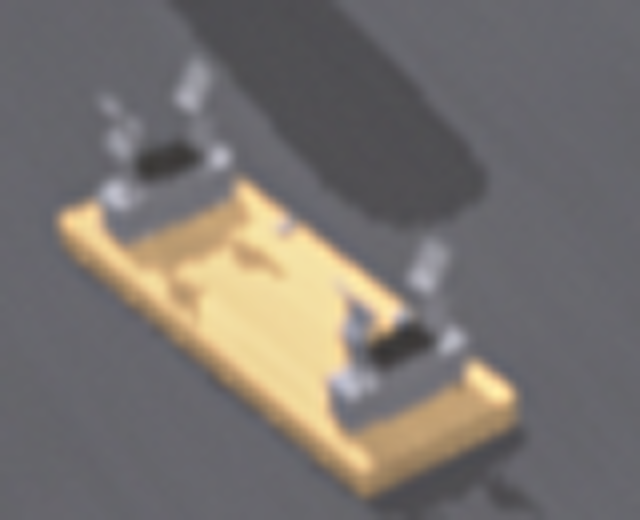

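View pics/c_sc.png

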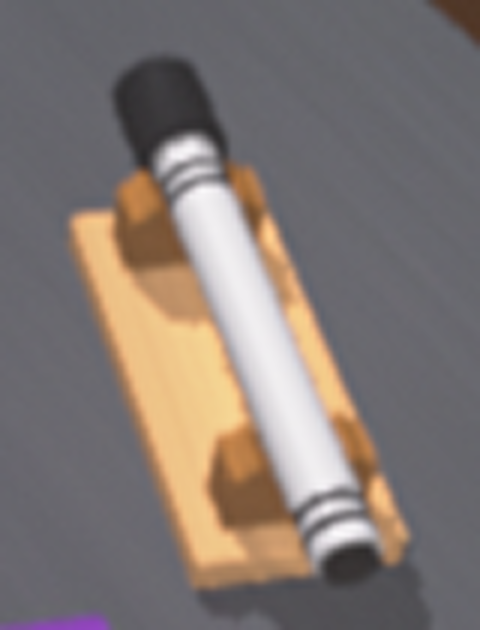

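```bash
cat > h.py <<'E'
import numpy as np, json
from scipy.spatial.transform import Rotation as R
from scipy.optimize import least_squares
C={n:json.load(open(n+".json")) for n in("top","side")}
def proj(n,P):
    c=C[n];r=R.from_euler("xyz",c["orientation"]).as_matrix()
    p=(np.atleast_2d(P)-c["xyz"])@r
    return np.c_[c["fx"]*p[:,0]/-p[:,2]+c["cx"], c["fy"]*-p[:,1]/-p[:,2]+c["cy"]]
def ray(n,uv,z):
    c=C[n];r=R.from_euler("xyz",c["orientation"]).as_matrix()
    d=r@np.array([(uv[0]-c["cx"])/c["fx"],-(uv[1]-c["cy"])/c["fy"],-1])
    o=np.array(c["xyz"]);return o+d*(z-o[2])/d[2]
def un(pts,ox,oy,k): return (np.array(pts,float)+.5)/k-.5+[ox,oy]
def place(p,L):
    c,s=np.cos(p[2]),np.sin(p[2]);L=np.array(L,float)
    return np.c_[p[0]+c*L[:,0]-s*L[:,1],p[1]+s*L[:,0]+c*L[:,1],L[:,2]]
def fit(obs,x0):
    f=lambda p:np.concatenate([(proj(n,place(p,L))-uv).ravel() for n,L,uv in obs])
    s=least_squares(f,x0,x_scale=[1,1,.01]);return s.x,f(s.x).reshape(-1,2)
E
python3 - <<'E'
from h import *
np.set_printoptions(precision=2,suppress=True)
# local: x world+x, y -> left. TL=(+30,+85)
top=un([(58,190),(575,80),(610,245),(90,368),(126,247),(521,157)],185,225,8)
Lt=[(30,85,12),(30,-85,12),(-30,-85,12),(-30,85,12),(0,63,34),(0,-63,34)]
side=un([(62,212),(365,465),(518,392),(168,158),(402,345)],235,165,8)
Ls=[(-30,85,12),(-30,-85,12),(30,-85,12),(0,63,34),(0,-63,34)]
for o in ([("top",Lt,top)],[("side",Ls,side)],[("top",Lt,top),("side",Ls,side)]):
    p,r=fit(o,[500,180,.2]);print("holder",p);print(r.round(1).tolist())
tt=un([(64,145),(168,168),(680,333)],370,175,8);LT=[(0,105,45),(0,70,45),(0,-100,45)]
ss=un([(350,562),(195,165)],380,255,6);LS=[(0,-100,45),(0,55,45)]
for o in ([("top",LT,tt)],[("side",LS[:2],ss)],[("top",LT,tt),("side",LS[:2],ss)]):
    p,r=fit(o,[550,-170,-.2]);print("torch",p);print(r.round(1).tolist())
for n,uv,z in(("top",(321,261),9),("side",(304,265),9),("top",(297,156),30)): print(ray(n,uv,z))
E
```

```text
holder [470.54 232.34   0.2 ]
[[-0.3, -0.4], [0.4, -1.3], [0.7, 0.6], [-0.2, 0.1], [-0.3, 0.4], [-0.2, 0.5]]
holder [467.92 231.77   0.19]
[[-0.1, 0.2], [0.0, 0.5], [0.3, 0.1], [0.2, -0.2], [-0.4, -0.6]]
holder [469.39 232.38   0.19]
[[-0.3, -0.2], [0.5, -0.6], [0.6, 1.3], [-0.4, 0.3], [-0.4, 0.6], [-0.2, 1.1], [0.2, 0.1], [0.7, 0.2], [0.9, -0.4], [0.4, -0.4], [0.2, -1.0]]
torch [ 574.69 -253.89   -0.34]
[[-0.4, -0.7], [-0.2, 0.6], [0.6, 0.1]]
torch [ 573.69 -251.11   -0.35]
[[-0.2, -1.8], [0.3, 2.4]]
torch [ 573.89 -252.42   -0.35]
[[-0.9, -0.6], [-0.7, 0.7], [-0.0, 0.7], [0.3, -1.4], [0.7, 2.7]]
[441.57  -7.92   9.  ]
[439.83 -11.16   9.  ]
[717.6   48.31  30.  ]
```

```bash
cat >> h.py <<'E'
def st():
    from workcell import robot
    s=robot.observe();m=R.from_euler("xyz",s["ee_rot"]).as_matrix();z=m[:,2]
    print("t%.2f pos %s jawyaw %.4f tilt %s F %s T %s open %.1f q %s"%(s["time_s"],s["ee_pos"].round(1),np.arctan2(z[1],z[0]),m[:,0].round(3),s["contact_force"].round(1),s["wrist_torque"].round(2),s["opening"],s["q"].round(2)))
    return s
E
python3 - <<'E'
from h import *
st()
for n,uv,z in(("top",(140,237),0),("side",(260,160),0),("top",(484,218),0),("side",(474,400),0)): print(uv,ray(n,uv,z))
E
```

```text
t0.10 pos [245.5 547.2 252.4] jawyaw -1.9926 tilt [-0.001 -0.001 -1.   ] F [0.4 0.1 0.7] T [ 0.   -0.   -0.03] open 85.4 q [ 1.48  0.04  0.08 -0.   -1.62 -0.33]
(140, 237) [517.37734155 458.91007297   0.        ]
(260, 160) [532.20175232 446.31922336   0.        ]
(484, 218) [ 546.18257597 -435.06757744    0.        ]
(474, 400) [ 550.74521432 -442.95798665    0.        ]
```

>>> step_arm --targets '[0.04, -0.1, 0, -0.005, 0.088, -0.21, 0, -0.01, 0.088, -0.21, 0, -0.01, 0.088, -0.21, 0, -0.01, 0.088, -0.21, 0, -0.01, 0.088, -0.21, 0, -0.01, 0.088, -0.21, 0, -0.01, 0.088, -0.21, 0, -0.01, 0.088, -0.21, 0, -0.01, 0.088, -0.21, 0, -0.01]' --hand 1

```text
time_s: 0.93
ee_pos: [370.5, 247.3, 253.0]
ee_rot: [-0.605, 1.571, 3.086]
contact_force: [1.8, 0.2, -0.2]
opening: 85.4
```

>>> step_arm --targets '[0.088, -0.21, 0, -0.01, 0.088, -0.21, 0, -0.01, 0.088, -0.21, 0, -0.01, 0.088, -0.21, 0, -0.01, 0.088, -0.21, 0, -0.01, 0.088, -0.21, 0, -0.01, 0.088, -0.21, 0, -0.01, 0.088, -0.21, 0, -0.01, 0.088, -0.21, 0, -0.01, 0.088, -0.21, 0, -0.01]'

```text
time_s: 1.77
ee_pos: [502.6, -67.9, 253.0]
ee_rot: [-0.376, 1.57, 2.687]
contact_force: [0.3, 0.6, 1.3]
opening: 85.3
```

>>> step_arm --targets '[0.088, -0.21, 0, -0.01, 0.088, -0.21, 0, -0.01, 0.088, -0.21, 0, -0.01, 0.088, -0.21, 0, -0.01, 0.05, -0.12, 0, 0, 0, 0, 0, 0, 0, 0, 0, 0, 0, 0, 0, 0]'

```text
time_s: 2.43
ee_pos: [562.5, -209.8, 252.8]
ee_rot: [0.023, 1.57, 2.837]
contact_force: [0.1, 0.2, 0.4]
opening: 85.1
```

```bash
python3 -c "
from h import *
st()"
```

```text
t2.43 pos [ 562.5 -209.8  252.8] jawyaw 2.8140 tilt [-0.001  0.    -1.   ] F [0.1 0.2 0.4] T [-0.06  0.    0.02] open 85.1 q [-0.02  0.04  0.09 -0.   -1.62 -0.3 ]
```

>>> step_arm --targets '[0.04, -0.145, -0.15, -0.002, 0.04, -0.145, -0.15, 0, 0, 0, -0.2, 0, 0, 0, -0.2, 0, 0, 0, -0.1, 0, 0, 0, 0, 0, 0, 0, 0, 0]'

```text
time_s: 3.02
ee_pos: [574.5, -252.8, 133.5]
ee_rot: [0.75, 1.57, -2.731]
contact_force: [-0.6, -0.5, 0.7]
opening: 85.3
```

```bash
cat >> h.py <<'E'
def shot(n,name,x,y,w,h,k):
    import cv2
    from workcell import robot
    c=robot.capture(n)["image"][:,:,::-1]
    cv2.imwrite(f"pics/{name}_full.png",c)
    cv2.imwrite(f"pics/{name}.png",cv2.resize(c[y:y+h,x:x+w],None,fx=k,fy=k,interpolation=cv2.INTER_CUBIC))
E
python3 -c "
from h import *
st();shot('top','a_t',340,130,150,112,5);shot('side','a_s',350,200,150,150,4)"
```

```text
t3.02 pos [ 574.5 -252.8  133.5] jawyaw 2.8029 tilt [-0.001 -0.    -1.   ] F [-0.6 -0.5  0.7] T [-0.07  0.05  0.03] open 85.3 q [-0.1   0.13 -0.04  0.   -1.4  -0.24]
```

View pics/a_t.png

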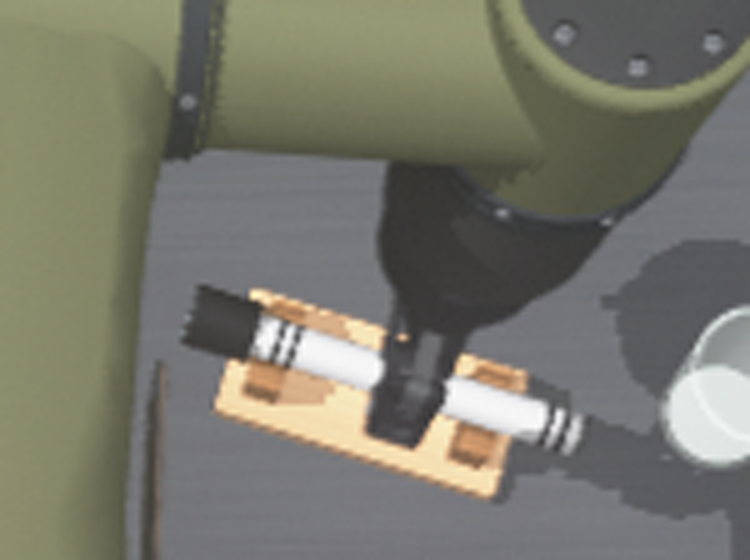

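View pics/a_s.png

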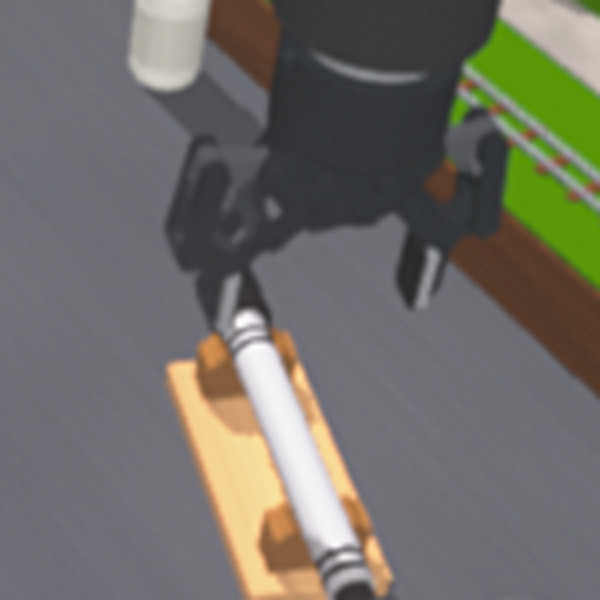

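The gripper is over the torch between the V-blocks and square to the barrel. The fingers sit at about (405,395) in the top crop. Descending.

>>> step_arm --targets '[0, 0, -0.2, 0, 0, 0, -0.2, 0, 0, 0, -0.12, 0, 0, 0, -0.05, 0, 0, 0, 0, 0, 0, 0, 0, 0, 0, 0, 0, 0]'

```text
time_s: 3.7
ee_pos: [576.2, -254.0, 50.6]
ee_rot: [-3.134, 1.567, -0.332]
contact_force: [-0.4, -0.5, 0.6]
opening: 85.4
```

>>> step_arm --targets '[0, 0, 0, 0, 0, 0, 0, 0, 0, 0, 0, 0, 0, 0, 0, 0, 0, 0, 0, 0, 0, 0, 0, 0, 0, 0, 0, 0, 0, 0, 0, 0]' --hand -1 --squeeze 50

```text
time_s: 4.37
ee_pos: [572.8, -253.0, 48.1]
ee_rot: [0.085, 1.566, 2.886]
contact_force: [-8.8, 5.1, 8.0]
opening: 20.4
```

```bash
python3 -c "
from h import *
st();shot('side','b_s',350,200,150,150,4)"
```

```text
t4.37 pos [ 572.8 -253.    48.1] jawyaw 2.8012 tilt [-0.005  0.001 -1.   ] F [-8.8  5.1  8. ] T [ 1.79  3.15 -0.12] open 20.4 q [-0.1   0.18 -0.14 -0.   -1.25 -0.24]
```

View pics/b_s.png

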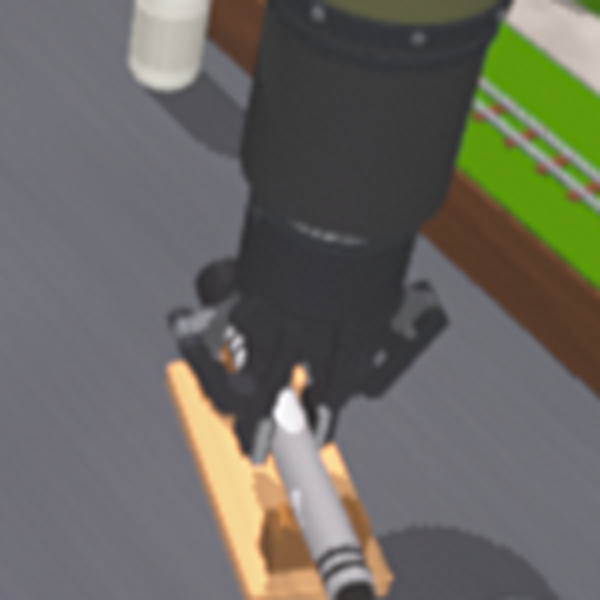

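>>> step_arm --targets '[0, 0, 0.04, 0, 0, 0, 0.1, 0, 0, 0, 0.15, 0, 0, 0, 0.2, 0, 0, 0, 0.2, 0, 0, 0, 0.2, 0, 0, 0, 0, 0]' --squeeze 80

```text
time_s: 5.0
ee_pos: [577.0, -254.9, 189.5]
ee_rot: [3.086, 1.56, -0.396]
contact_force: [1.0, -1.0, 1.0]
opening: 19.6
```

>>> step_arm --targets '[-0.02, 0.08, 0, 0.002, -0.035, 0.167, 0, 0.004, -0.035, 0.167, 0, 0.004, -0.035, 0.167, 0, 0.004, -0.035, 0.167, 0, 0.004, -0.035, 0.167, 0, 0.004, -0.035, 0.167, 0, 0.004, -0.035, 0.167, 0, 0.004, -0.035, 0.167, 0, 0.004, -0.035, 0.167, 0, 0.004]'

```text
time_s: 5.83
ee_pos: [523.5, -14.7, 180.3]
ee_rot: [0.007, 1.57, 3.049]
contact_force: [0.5, 0.5, -2.0]
opening: 19.8
```

>>> step_arm --targets '[-0.035, 0.167, 0, 0.004, -0.035, 0.167, 0, 0.004, -0.035, 0.167, 0, 0.004, -0.035, 0.167, 0, 0.004, -0.035, 0.167, 0, 0.005, -0.035, 0.167, 0, 0.005, -0.035, 0.167, 0, 0.005, -0.035, 0.16, 0, 0.005, 0, 0.08, 0, 0.005, 0, 0, 0, 0]'

```text
time_s: 6.67
ee_pos: [481.7, 197.2, 180.2]
ee_rot: [0.131, 1.569, -2.85]
contact_force: [-0.2, -1.2, -1.5]
opening: 19.9
```

```bash
python3 -c "
from h import *
st();shot('side','d_s',210,110,150,150,4);shot('top','d_t',150,190,150,112,5)"
```

```text
t6.67 pos [481.7 197.2 180.2] jawyaw -2.9806 tilt [-0.001 -0.    -1.   ] F [-0.2 -1.2 -1.5] T [-0.08  0.03 -0.02] open 19.9 q [ 0.78 -0.17 -0.25 -0.   -1.49 -0.61]
```

View pics/d_s.png

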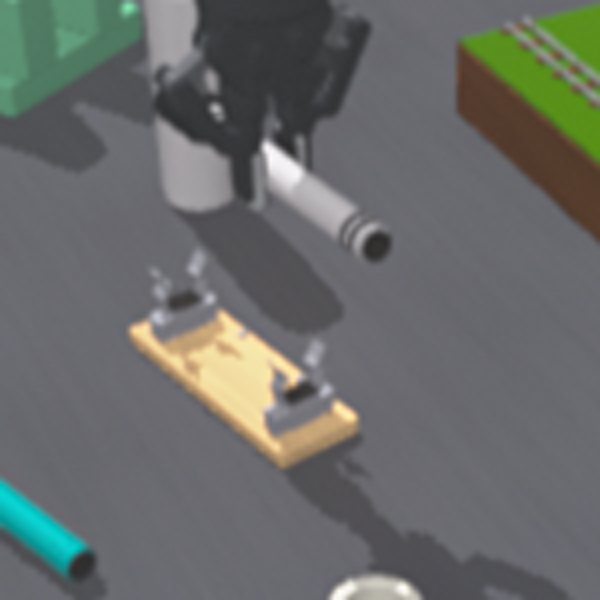

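View pics/d_t.png

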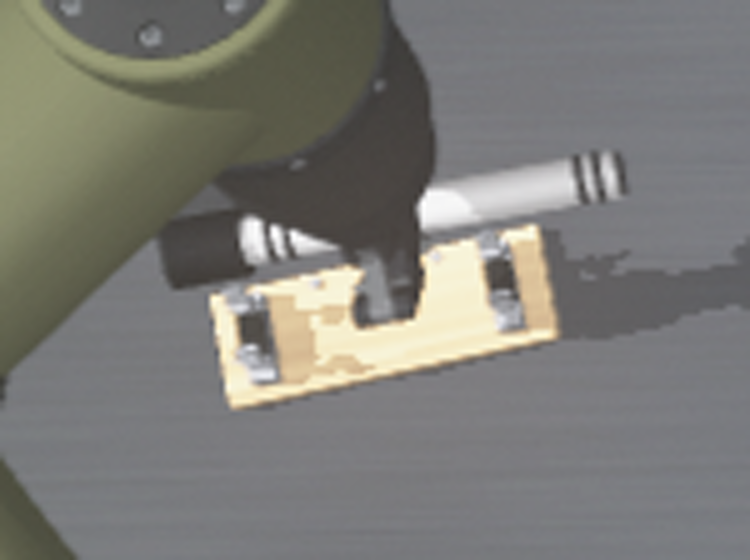

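>>> step_arm --targets '[-0.03, 0.1, 0, 0.003, -0.04, 0.13, 0, 0.0025, -0.028, 0.102, 0, 0, 0, 0, -0.12, 0, 0, 0, -0.15, 0, 0, 0, -0.15, 0, 0, 0, -0.14, 0, 0, 0, -0.05, 0, 0, 0, 0, 0, 0, 0, 0, 0]'

```text
time_s: 7.6
ee_pos: [468.3, 244.4, 90.5]
ee_rot: [2.369, 1.57, -0.583]
contact_force: [0.3, 0.5, -0.3]
opening: 20.0
```

```bash
python3 -c "
from h import *
st();shot('side','e_s',220,130,110,100,7);shot('top','e_t',160,210,120,90,6)"
```

```text
t7.60 pos [468.3 244.4  90.5] jawyaw -2.9517 tilt [ 0.001 -0.    -1.   ] F [ 0.3  0.5 -0.3] T [-0.02 -0.02  0.03] open 20.0 q [ 0.86 -0.11 -0.36  0.   -1.32 -0.67]
```

View pics/e_s.png

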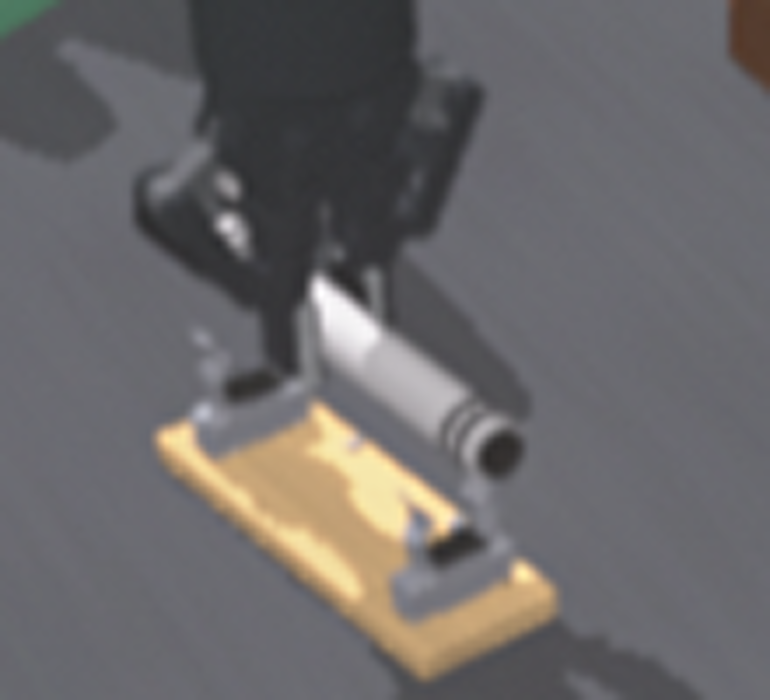

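View pics/e_t.png

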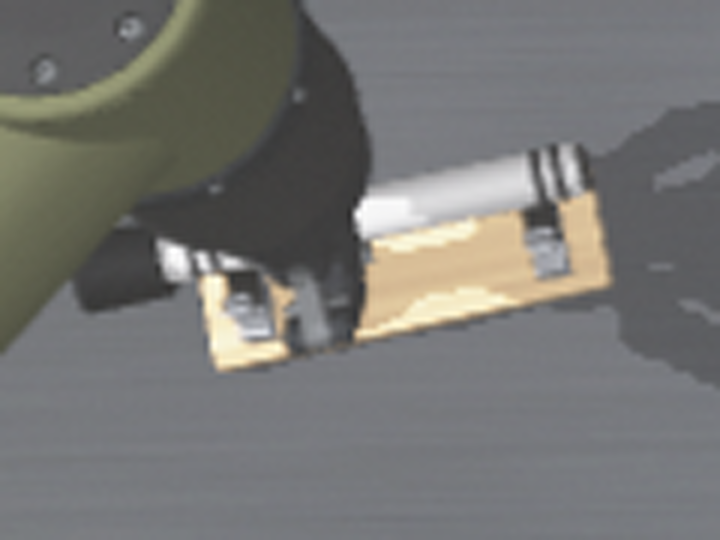

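```bash
python3 - <<'E'
from h import *
np.set_printoptions(precision=2,suppress=True)
p=[468.3,244.4,.190];z=87.5
L=[(0,-100,z),(0,-80,z),(0,-30,z)]
print("pred top",(proj("top",place(p,L))-[160,210]+.5)*6-.5)
print("pred side",(proj("side",place(p,L))-[220,130]+.5)*7-.5)
a=un([(585,170)],160,210,6)[0];b=un([(502,453)],220,130,7)[0]
def f(X): return np.r_[proj("top",X)[0]-a,proj("side",X)[0]-b]
s=least_squares(f,[480,150,87]);print("tail",s.x,s.fun,"pred",place(p,L)[0])
h=[469.4,232.4,.195]
q=[(0,63,34),(0,-63,34)]
print("rubber top",(proj("top",place(h,q))-[160,210]+.5)*6-.5,"side",(proj("side",place(h,q))-[220,130]+.5)*7-.5)
E
python3 - <<'E'
import cv2
t=cv2.imread("pics/e_t_full.png");cv2.imwrite("pics/e_t2.png",cv2.resize(t[225:265,212:272],None,fx=13,fy=13,interpolation=cv2.INTER_CUBIC))
t=cv2.imread("pics/e_s_full.png");cv2.imwrite("pics/e_s2.png",cv2.resize(t[165:230,240:305],None,fx=9,fy=9,interpolation=cv2.INTER_CUBIC))
E
```

```text
pred top [[581.25 173.33]
 [532.29 183.7 ]
 [409.6  209.69]]
pred side [[498.1  448.6 ]
 [462.72 421.65]
 [377.21 356.5 ]]
tail [488.43 144.99  86.13] [-0.05  0.16  0.16 -0.04] pred [487.19 146.2   87.5 ]
rubber top [[242.23 278.99]
 [539.36 214.42]] side [[255.01 380.03]
 [457.92 539.78]]
```

View pics/e_t2.png

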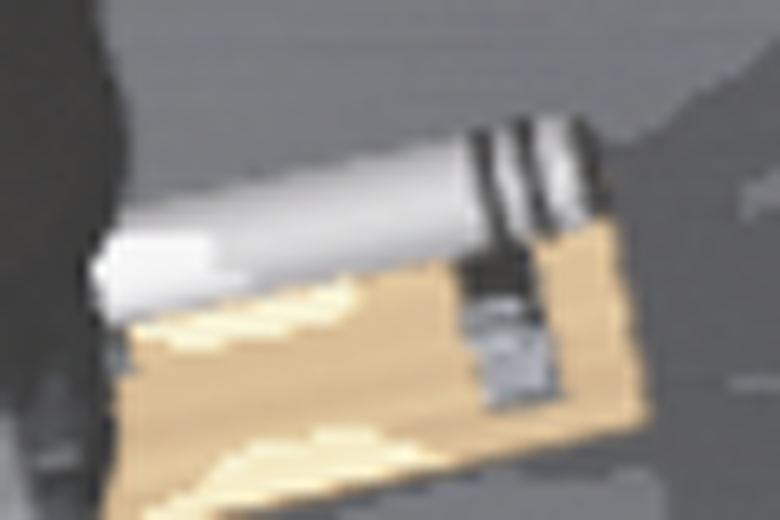

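View pics/e_s2.png

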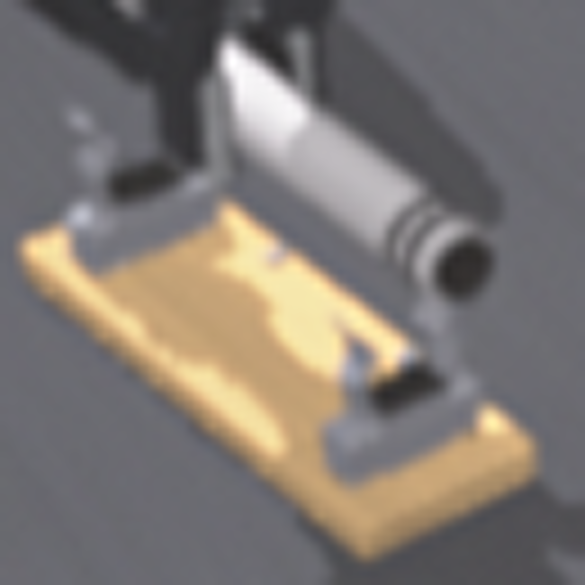

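>>> step_arm --targets '[-0.02, 0.017, 0, 0, 0, 0, -0.03, 0, 0, 0, -0.03, 0, 0, 0, -0.03, 0, 0, 0, -0.02, 0, 0, 0, 0, 0, 0, 0, 0, 0]'

```text
time_s: 8.28
ee_pos: [464.7, 247.4, 72.9]
ee_rot: [0.744, 1.57, -2.207]
contact_force: [-0.8, 0.9, -1.2]
opening: 19.9
```

```bash
python3 -c "
from h import *
st();shot('side','f_s',240,160,65,65,9);shot('top','f_t',212,225,60,40,13)"
```

```text
t8.28 pos [464.7 247.4  72.9] jawyaw -2.9507 tilt [-0.001 -0.001 -1.   ] F [-0.8  0.9 -1.2] T [-0.02 -0.01 -0.07] open 19.9 q [ 0.87 -0.1  -0.39  0.   -1.29 -0.68]
```

View pics/f_s.png

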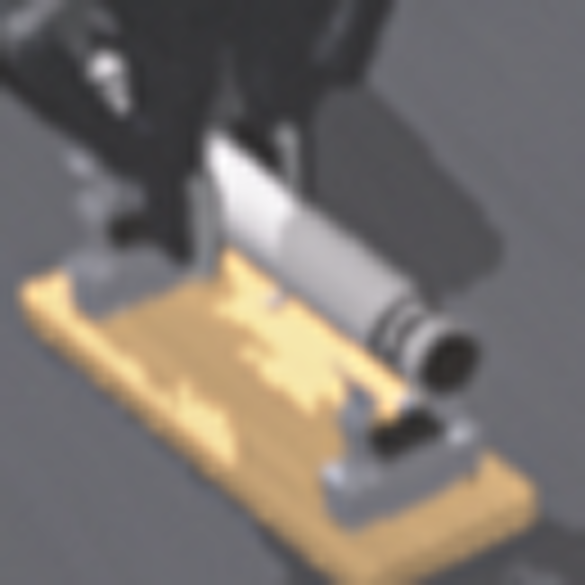

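View pics/f_t.png

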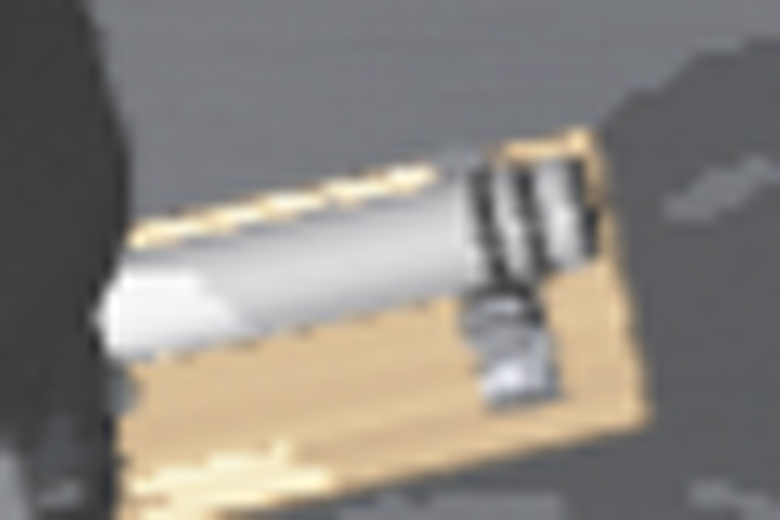

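```bash
python3 - <<'E'
from h import *
np.set_printoptions(precision=1,suppress=True)
z=69.5
for s in (12,15):
  L=[(0,s-100,z),(0,s-80,z),(0,s-30,z)]
  print("top",((proj("top",place([470.5,232.3,.195],L))-[212,225]+.5)*13-.5).tolist())
  print("side",((proj("side",place([467.9,231.8,.193],L))-[240,160]+.5)*9-.5).tolist())
h=[470.5,232.3,.195]
for x in(-13,13):
  print(((proj("top",place(h,[(x,-63,62),(x,-63,56)]))-[212,225]+.5)*13-.5).tolist(), ((proj("side",place([467.9,231.8,.193],[(x,-63,62)]))-[240,160]+.5)*9-.5).tolist())
E
```

```text
top [[597.5283073380739, 199.16053912803832], [493.05622436374813, 221.8301208531829], [231.2388502309235, 278.642335092517]]
side [[455.771467420288, 365.88079838088413], [410.5530030143921, 331.04680814294153], [301.23099979636896, 246.83073307444806]]
top [[581.8667576921665, 202.5589664354327], [477.37287117296614, 225.23327935027234], [215.50078856143057, 282.05736487898776]]
side [[448.93266463373044, 360.6125347935184], [403.8453131802247, 325.8795472624048], [294.8350585834582, 241.90362737326643]]
[[485.6263845394299, 301.41691285458114], [490.16139787393286, 307.45663132742004]] [[361.6104160303511, 363.17046216873007]]
[[459.8440685328833, 169.86675337868786], [464.4796930142643, 176.4915133768163]] [[438.95199248611726, 326.81915582685275]]
```

>>> step_arm --targets '[0.004, 0, -0.02, 0, 0, 0, -0.02, 0, 0, 0, -0.015, 0, 0, 0, -0.01, 0, 0, 0, -0.01, 0, 0, 0, 0, 0, 0, 0, 0, 0]'

```text
time_s: 8.97
ee_pos: [465.0, 247.4, 62.2]
ee_rot: [0.354, 1.57, -2.597]
contact_force: [-4.7, -1.0, 3.0]
opening: 19.8
```

>>> step_arm --targets '[0, 0, -0.01, 0, 0, 0, -0.01, 0, 0, 0, 0, 0]'

```text
time_s: 9.22
ee_pos: [465.1, 247.5, 60.0]
ee_rot: [0.7, 1.57, -2.251]
contact_force: [-8.0, -1.3, 6.2]
opening: 19.9
```

>>> step_arm --targets '[0, 0, -0.01, 0, 0, 0, -0.01, 0, 0, 0, 0, 0]'

```text
time_s: 9.47
ee_pos: [465.4, 247.7, 57.6]
ee_rot: [2.76, 1.57, -0.19]
contact_force: [-7.6, -2.3, 8.1]
opening: 19.8
```

>>> step_arm --targets '[-0.008, -0.002, 0, 0, 0, 0, 0, 0]'

```text
time_s: 9.63
ee_pos: [464.7, 247.5, 57.5]
ee_rot: [-3.063, 1.569, 0.27]
contact_force: [-4.1, -0.2, 6.5]
opening: 19.7
```

```bash
python3 -c "
from h import *
st()"
```

```text
t9.63 pos [464.7 247.5  57.5] jawyaw -2.9501 tilt [ 0.002  0.    -1.   ] F [-4.1 -0.2  6.5] T [-0.57  1.26  0.06] open 19.7 q [ 0.87 -0.09 -0.41  0.   -1.26 -0.68]
```

>>> step_arm --targets '[-0.006, -0.001, 0, 0, 0, 0, -0.01, 0, 0, 0, -0.01, 0, 0, 0, 0, 0]'

```text
time_s: 9.97
ee_pos: [464.5, 247.6, 55.1]
ee_rot: [-3.017, 1.567, 0.316]
contact_force: [-2.2, -1.0, 6.5]
opening: 20.0
```

>>> step_arm --targets '[0, 0, -0.01, 0, 0, 0, -0.01, 0, 0, 0, 0, 0]'

```text
time_s: 10.22
ee_pos: [463.9, 247.5, 50.6]
ee_rot: [-2.88, 1.569, 0.452]
contact_force: [2.0, 0.9, -0.9]
opening: 19.6
```

>>> step_arm --targets '[0, 0, -0.007, 0, 0, 0, -0.007, 0, 0, 0, 0, 0]'

```text
time_s: 10.47
ee_pos: [463.7, 247.4, 48.1]
ee_rot: [-2.699, 1.57, 0.633]
contact_force: [3.0, 0.4, 0.1]
opening: 19.8
```

```bash
python3 -c "
from h import *
st();shot('side','g_s',240,160,65,65,9);shot('top','g_t',212,225,60,40,13)"
```

```text
t10.47 pos [463.7 247.4  48.1] jawyaw -2.9507 tilt [ 0.001  0.001 -1.   ] F [3.  0.4 0.1] T [ 0.28 -0.7   0.11] open 19.8 q [ 0.87 -0.09 -0.42  0.   -1.24 -0.68]
```

View pics/g_s.png

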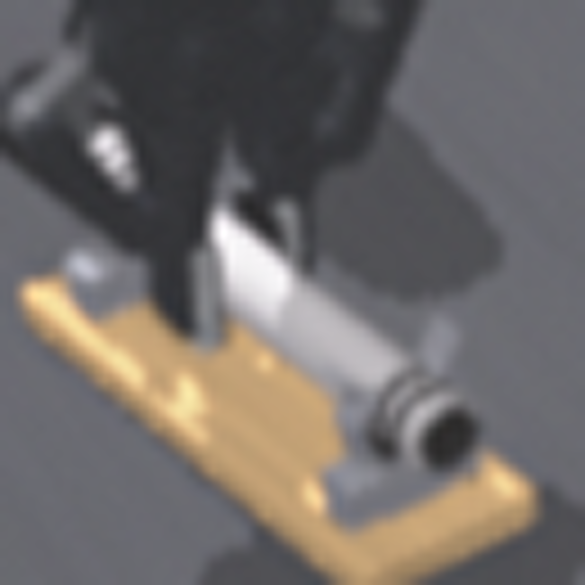

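View pics/g_t.png

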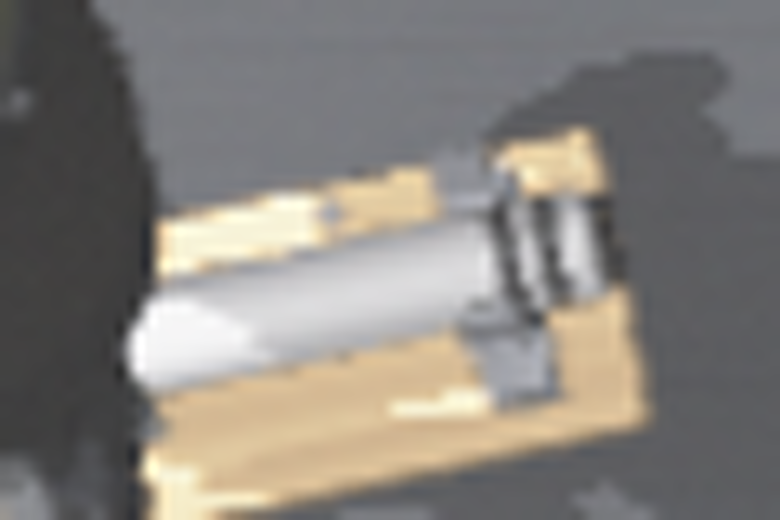

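>>> step_arm --targets '[0.005, 0.001, -0.01, 0, 0, 0, -0.01, 0, 0, 0, 0, 0]'

```text
time_s: 10.82
ee_pos: [463.9, 247.4, 47.9]
ee_rot: [1.681, 1.57, -1.269]
contact_force: [-12.0, -3.2, 19.7]
opening: 20.2
```

>>> step_arm --targets '[0, 0, -0.01, 0, 0, 0, -0.01, 0, 0, 0, 0, 0]'

```text
time_s: 11.07
ee_pos: [464.1, 247.5, 47.7]
ee_rot: [2.478, 1.57, -0.471]
contact_force: [-21.6, -6.2, 35.1]
opening: 19.6
```

>>> step_arm --targets '[-0.002, 0, 0.015, 0, 0, 0, 0.01, 0, 0, 0, 0, 0]'

```text
time_s: 11.32
ee_pos: [463.9, 247.4, 47.9]
ee_rot: [-2.999, 1.57, 0.334]
contact_force: [-6.3, -2.0, 12.7]
opening: 19.8
```

```bash
python3 -c "
from h import *
st()"
```

```text
t11.32 pos [463.9 247.4  47.9] jawyaw -2.9503 tilt [ 0.001  0.    -1.   ] F [-6.3 -2.  12.7] T [-0.55  2.1   0.05] open 19.8 q [ 0.87 -0.09 -0.42  0.   -1.24 -0.68]
```

>>> step_arm --targets '[0, 0, 0.006, 0, 0.002, -0.01, 0, 0, 0.002, -0.01, 0, 0, 0.002, -0.01, 0, 0, 0.002, -0.01, 0, 0, 0, 0, 0, 0]'

```text
time_s: 11.82
ee_pos: [465.1, 243.9, 48.1]
ee_rot: [-2.076, 1.565, 1.257]
contact_force: [-3.5, 8.9, 5.7]
opening: 19.6
```

```bash
python3 -c "
from h import *
st()"
```

```text
t11.82 pos [465.1 243.9  48.1] jawyaw -2.9497 tilt [ 0.002  0.005 -1.   ] F [-3.5  8.9  5.7] T [2.7  1.16 0.1 ] open 19.6 q [ 0.86 -0.09 -0.42 -0.   -1.24 -0.67]
```

Sliding with about 9 N of drag. It has moved about 3.5 mm, so I'll continue in short steps.

>>> step_arm --targets '[0.002, -0.01, 0, 0, 0.002, -0.01, 0, 0, 0.002, -0.01, 0, 0, 0, 0, 0, 0]'

```text
time_s: 12.15
ee_pos: [466.0, 239.5, 48.1]
ee_rot: [-2.073, 1.565, 1.261]
contact_force: [-3.2, 8.5, 5.8]
opening: 19.7
```

>>> step_arm --targets '[0.002, -0.01, 0, 0, 0.002, -0.01, 0, 0, 0, 0, 0, 0]'

```text
time_s: 12.4
ee_pos: [466.6, 236.4, 48.1]
ee_rot: [-2.074, 1.565, 1.26]
contact_force: [-4.1, 8.1, 5.2]
opening: 19.7
```

```bash
python3 -c "
from h import *
st()"
```

```text
t12.40 pos [466.6 236.4  48.1] jawyaw -2.9497 tilt [ 0.002  0.005 -1.   ] F [-4.1  8.1  5.2] T [2.69 1.21 0.09] open 19.7 q [ 0.85 -0.1  -0.43 -0.   -1.24 -0.66]
```

Sliding freely with about 8–9 N of drag and about 11 mm done.

>>> step_arm --targets '[0.001, -0.007, 0, 0, 0, 0, 0, 0]'

```text
time_s: 12.57
ee_pos: [466.8, 235.5, 48.1]
ee_rot: [-2.078, 1.565, 1.255]
contact_force: [-4.1, 8.5, 5.4]
opening: 19.9
```

>>> step_arm --targets '[0.001, -0.007, 0, 0, 0, 0, 0, 0]'

```text
time_s: 12.73
ee_pos: [467.0, 234.5, 48.1]
ee_rot: [-2.093, 1.565, 1.241]
contact_force: [-3.3, 7.9, 5.3]
opening: 19.8
```

>>> step_arm --targets '[0.001, -0.007, 0, 0, 0, 0, 0, 0]'

```text
time_s: 12.9
ee_pos: [467.0, 234.1, 48.1]
ee_rot: [-2.036, 1.563, 1.297]
contact_force: [-4.1, 11.1, 4.5]
opening: 19.6
```

>>> step_arm --targets '[0.001, -0.007, 0, 0, 0, 0, 0, 0]'

```text
time_s: 13.07
ee_pos: [467.1, 234.1, 48.1]
ee_rot: [-1.99, 1.561, 1.343]
contact_force: [-5.0, 15.9, 3.6]
opening: 19.8
```

>>> step_arm --targets '[0.001, -0.005, 0, 0, 0, 0, 0, 0, 0, 0, 0, 0]'

```text
time_s: 13.32
ee_pos: [467.1, 234.0, 48.1]
ee_rot: [-1.968, 1.56, 1.366]
contact_force: [-6.3, 18.2, 5.0]
opening: 20.1
```

```bash
python3 -c "
from h import *
st();shot('side','i_s',225,150,75,75,8);shot('top','i_t',185,215,85,60,9)"
```

```text
t13.32 pos [467.1 234.   48.1] jawyaw -2.9489 tilt [ 0.002  0.01  -1.   ] F [-6.3 18.2  5. ] T [ 5.7   2.   -0.01] open 20.1 q [ 0.85 -0.1  -0.43 -0.01 -1.23 -0.65]
```

View pics/i_s.png

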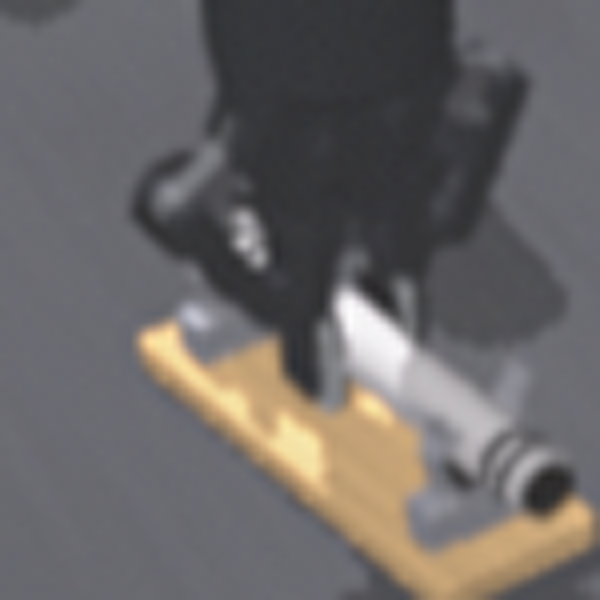

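View pics/i_t.png

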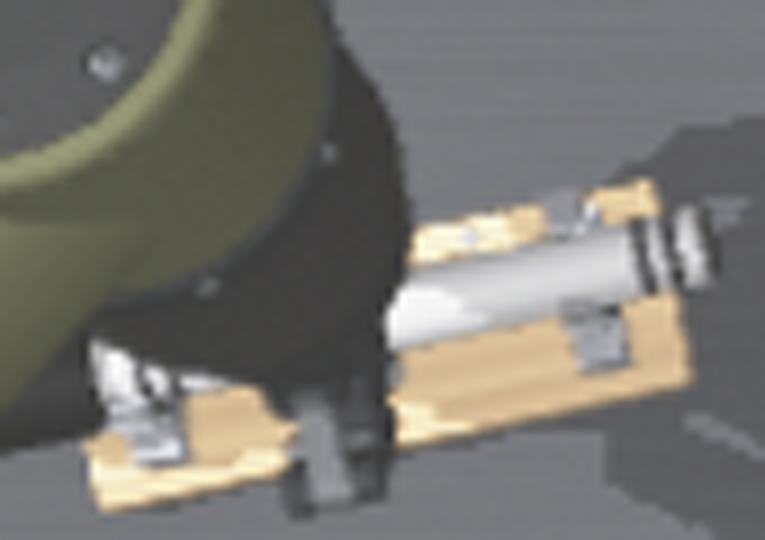

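```bash
python3 - <<'E'
from h import *
np.set_printoptions(precision=1,suppress=True)
for s in (0,3,6):
  L=[(0,s-100,45),(11,s+70,45),(0,s+70,56)]
  print("top",((proj("top",place([470.5,232.3,.195],L))-[185,215]+.5)*9-.5).tolist())
  print("side",((proj("side",place([467.9,231.8,.193],L))-[225,150]+.5)*8-.5)[:1].tolist())
E
```

```text
top [[710.2649592843918, 236.70088400819668], [97.86573069270901, 329.9262635085499], [94.6826916499731, 361.1759720717424]]
side [[551.7735953916799, 488.9776399837863]]
top [[699.6361597333478, 239.0093572265221], [87.13094422655638, 332.25366967721726], [83.83646920753284, 363.5307102142261]]
side [[545.7051160768683, 484.211346884598]]
top [[689.0051851951251, 241.31830283118134], [76.39395218035133, 334.5815540371031], [72.98799522205098, 365.88593717153026]]
side [[539.6541623604257, 479.4588187064437]]
```

>>> step_arm --targets '[-0.003, 0.012, 0, 0, -0.001, 0.006, 0, 0, 0, 0, 0, 0]'

```text
time_s: 13.67
ee_pos: [467.0, 234.2, 48.1]
ee_rot: [-2.197, 1.565, 1.137]
contact_force: [-2.4, 8.5, 5.1]
opening: 19.8
```

```bash
python3 -c "
from h import *
st()"
```

```text
t13.67 pos [467.  234.2  48.1] jawyaw -2.9494 tilt [ 0.002  0.005 -1.   ] F [-2.4  8.5  5.1] T [2.62 0.69 0.09] open 19.8 q [ 0.85 -0.1  -0.43 -0.   -1.24 -0.66]
```

>>> step_arm --targets '[-0.001, 0.01, 0, 0, 0, 0, 0, 0]'

```text
time_s: 13.83
ee_pos: [467.0, 234.3, 48.1]
ee_rot: [-2.513, 1.568, 0.82]
contact_force: [-1.1, 2.1, 5.9]
opening: 19.9
```

>>> step_arm --targets '[0, 0, 0, 0, 0, 0, 0, 0, 0, 0, 0, 0, 0, 0, 0, 0, 0, 0, 0, 0, 0, 0, 0, 0]' --hand 0.4

```text
time_s: 14.33
ee_pos: [466.3, 232.8, 46.3]
ee_rot: [0.577, 1.57, -2.374]
contact_force: [-0.3, 0.2, 0.5]
opening: 59.7
```

>>> step_arm --targets '[0, 0, 0.05, 0, 0, 0, 0.1, 0, 0, 0, 0.2, 0, 0, 0, 0.25, 0, 0, 0, 0.25, 0, 0, 0, 0, 0, 0, 0, 0, 0]'

```text
time_s: 14.92
ee_pos: [467.4, 233.8, 177.7]
ee_rot: [-2.593, 1.565, 0.739]
contact_force: [-0.8, -0.4, -1.2]
opening: 59.7
```

```bash
python3 -c "
from h import *
st();shot('side','j_s',225,150,75,75,8);shot('top','j_t',165,215,105,60,7)"
```

```text
t14.92 pos [467.4 233.8 177.7] jawyaw -2.9508 tilt [ 0.004  0.004 -1.   ] F [-0.8 -0.4 -1.2] T [ 0.01  0.06 -0.01] open 59.7 q [ 0.85 -0.17 -0.25  0.   -1.48 -0.66]
```

View pics/j_s.png

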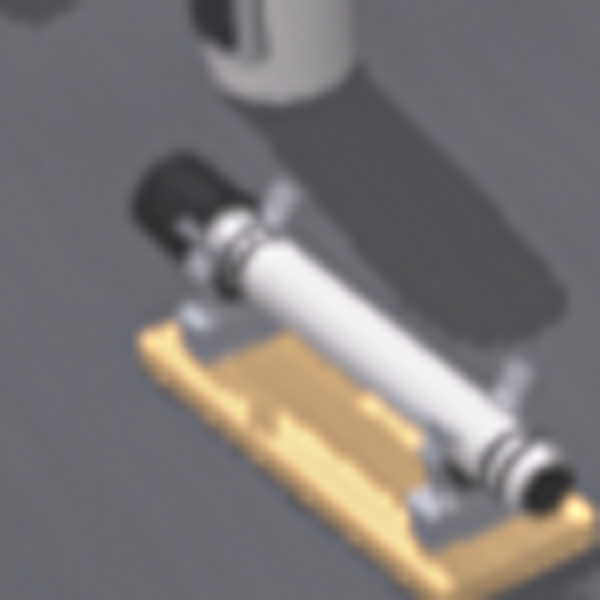

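View pics/j_t.png

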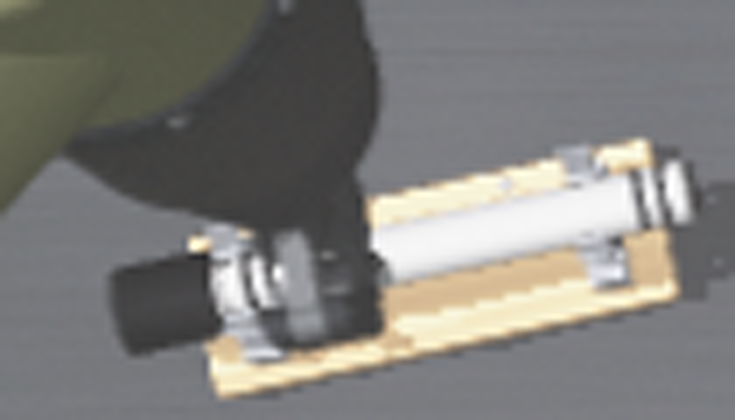

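```bash
python3 -c "
from workcell import robot
print(robot.close_job())"
```

```text
the job is handed in; nothing more can be done
None
```

The torch is in the holder: snapped into both clips, head against the front post, released. I handed the job in at about 15 s of the 67 s allowed; the hand-in gave no verdict.

- **Pressing in:** The snap showed as about 6–8 N and a sudden drop in height. The firm push then held at home height, with the tool at 47.7–47.9 mm. That push reached 35 N down plus 22 N sideways. It was more than the 20 N I wanted, and the two together come to about 42 N, which is over the 40 N the task gives as damaging. I eased it off at once.
- **Sliding:** It slid about 13.5 mm with 8–9 N of drag. It then stopped dead while the force rose to 18 N, so the post was met. I eased the push to about 2 N before opening the fingers.
- **After release:** Both views show the barrel low in both clips and the shoulder at the front post. The tail was in the same place as before letting go. By the cameras alone the shoulder gap is only good to about 0–1.5 mm; the force rise is the stronger evidence.

- **Holder direction:** The two ends look the same in the pictures. I took the front post to be the end that needed the smaller turn from the cradle.
- **Bystanders:** I did not measure them again. Nothing touched them on the way that I could see.

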